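# Key and seat the canister's inner lid

### The arm

A 6-joint arm with a two-finger parallel gripper is mounted at the origin on the work surface. World frame = base frame: x ahead of the robot, y to its left, z up, the work surface at z = 0. Lengths are in m, angles in rad, forces in N, time in s.
With the tool pointing down it reaches from about 0.325 to 0.9 m from the base axis. Payload 6.1 kg.
Tool frame: the origin (TCP) lies at the very end of the fingers, on their centre line; the grasp point (between the pads) lies 19 mm behind it; z points along the fingers, y is the line along which they close (so a half turn about z gives the same grasp; the last joint's range is limited). The gripper opens to 85 mm and grips with 20 to 120 N. Pads are 22 mm wide; open, the fingers measure 114 mm over their backs; the gripper's body (76 mm by 85 mm) begins 54 mm behind the grasp point. The pads swing forward as they close: fully open they stand 13 mm farther back than shut.
Start: joints at [0.986, 0.22, 1.526, -0, 1.395, -0.126], TCP at [0.277, 0.56, 0.231] pointing down, gripper open.
Joint ranges: [-2.98, 2.98], [-0.91, 2.08], [0.09, 2.57], [-1.24, 4.39], [0.2, 2.65], [-2.68, 2.68]. Speed limits (rad/s): [2.57, 2.57, 3.01, 3.14, 3.14, 3.14].

### API

Orientations are given as a unit quaternion [x, y, z, w].
In Python, from plant import status, imaging, r gives the robot as it stands.
- The arm moves only by the tool apply_moves, never from a script. Its argument "increments" is text: rows parted by semicolons, each of 7 numbers parted by spaces: the shift along the tool's x, y, z in m, then the turn, a rotation vector about the tool's x, y, z in rad, then the finger opening in m, from 0 to 0.0854. A call has 1 to 12 rows; each row shifts and turns the commanded pose from where the row before left it, along the tool's axes as they then stand; what a row does not reach is not made up. A row lasts 1/8 s, in which the tool goes at most 62.5 mm and 10.7 degrees, less where a joint would pass 70% of its speed; a pose out of reach is approached as far as the arm can. A call with a gripper value outside its range is refused whole. The fingers move at their own pace and stop on an object; "force" is the grip in N (left out, the last holds). Time passes only in rows, so rows that do not move let the fingers close. It gives the time, the measured TCP pose, the force, the opening and the grip force at its end, in the units of the state.
- status.get_state(): the state, without advancing time (a new reading comes with each control period).
- imaging.camera(name): name is "scene" or "top" or "wrist"; returns the picture (400x640x3 uint8, blue, green, red); there is no depth.
- imaging.get_calibration(name): a dict with "fovy" (degrees; the focal length in pixels is half the picture's height over the tangent of half this angle, whatever the lens; pixels are square), "cx", "cy" (the principal point, pixels), "position" and "orientation" of the camera in the world. Camera axes: x right, y up, looking along -z (the intrinsics and any distortion apply to the point x, -y, -z); pixel columns grow to the right and rows downward; lengths in m; the calibration is good to about 2 mm. A picture is of the moment at which its call begins: read the wrist's pose just before it. get_calibration takes no time and is no camera call; for the wrist camera it gives the pose at the moment of the call.
- r.close_job(): hands the job in; it is judged then, once.
The state is a dict: "clock": time; "joint_pos": joint angles; "dq": joint speeds; "tau": joint torques, N m; "ee_pos": TCP position; "tool_rot": TCP orientation; "wrist_force": force on the tool from outside, world axes, zero at the start; "ft_torque": the same for the moment, N m; "width": finger opening in m; "finger_force": force on a finger pad.
Only numpy, scipy, OpenCV 4.12 (cv2) and the standard library are available. Lean on these libraries where they do the work, as an engineer would, in place of code of your own. Each camera call takes 0.05 s, during which the arm holds its last target. There are 200 camera calls.

### The job

The wooden inner lid of the tea canister is turned the wrong way: push its post round with a fingertip until the notch in the lid's edge is over the steel pin in the canister's wall, then press the lid down until it is fully home, flush with the rim. Only push and press gently: do not pinch or lift the lid, leave everything else on the shelf where it is, and finish clear of everything.

Things in the scene. Friction and masses are not known exactly. Their poses are not given: they have to be found in the camera images.
- lid_turn (a joint): Turning of the wooden lid (96 mm across, 8 mm thick) about its vertical axis, rad, growing anticlockwise seen from above. At 0 (and at every whole turn, e.g. 2 pi) the notch is exactly over the pin. It starts anywhere except within 0.9 rad of that, turns freely either way, needs about 2.5 N sideways at the post, and stays where it is left.
- lid_press (a joint): How far the lid has gone down on its guide stem, m: 0 at the start, with its underside 0.5 mm above the rim and above the pin; 0.0085 fully seated, its top face then flush with the rim. The stem grips the lid, so it stays at the height where it is left and takes about 5 N to push down (damped, 8 N s/m). Unless the notch is over the pin it stops on the pin after about 1 mm. Negative means lifted (it can come up 30 mm).
- lid_centre (a point): Centre of the lid's top face, on the vertical turning axis of lid and canister. The lid sits in the mouth of a squat aluminium canister (106 mm across, rim 90 mm above the shelf, wall 3 mm) that stands in a 130 mm square, 10 mm thick wooden cradle fixed to the shelf. The lid top is flat apart from the post: 98.5 mm above the shelf at the start, 90 mm when seated. The lid is firmly guided, so it stays level wherever it is pressed.
- notch (a point): Middle of the notch in the lid's edge, level with the lid's top face, 45 mm from the turning axis. The notch is 16 mm wide, open to the rim, and reaches in to 38 mm from the axis; the bare metal inside of the canister shows through it.
- pin_point (a point): Point on top of the steel pin, 45 mm from the turning axis, level with the canister's rim. The pin is an 8 mm round bar lying level and radially through the canister's wall just under the rim, from 41 mm to 81 mm from the axis; its outer end with a 14 mm head sticks out beyond the canister and shows which way it points. The notch goes down over it with 4 mm to spare on either side when centred.
- post_top (a point): Centre of the top of the lid's finger post: a round wooden post 14 mm across that spins freely on its own axis like a crank's knob, standing 20 mm above the lid's top face, 32 mm from the turning axis, on the side of the lid opposite the notch. Push its side to turn the lid.
- infuser: Bystander: steel tea infuser ball, 46 mm across, 52 mm high, standing near the canister; origin under its centre.
- spatula: Bystander: blue silicone spatula 230 mm long lying near the canister; origin under its middle, x along it.
- spoon: Bystander: steel spoon 150 mm long lying near the canister; origin under its middle, x along it.
- ramekins: Bystander: three nested white ramekins, 86 mm across, 77 mm high; origin under the centre.
- jar: Bystander: amber glass jar, 80 mm across, 120 mm high; origin under its centre.
- screw_cap: Bystander: the canister's aluminium screw-top outer cap, lying flat, 112 mm across, 21 mm high; origin under its centre. Not used.
- mug: Bystander: white mug, 80 mm across, 85 mm high, handle at its +y; origin under its centre.

How it is judged:
By the outcome, as a careful person would: the job done as asked, in the order asked, and still so for the second after the job is handed in, with the robot touching nothing.
It also fails if it takes over 42 s, if anything falls off the work surface, if the arm or the gripper's body presses on something with over 40 N, if the wrist force passes 120 N, or if a joint passes its speed limit or range.

## Working session

There is one attempt and no reset: what is moved stays moved. The work goes in short steps, Python scripts to look and compute and a tool call to move; the robot and the scene stay as the last step left them, time stands still between calls to the robot, and variables do not carry over. Pictures are saved under pics/ and viewed, at most 10 in all, crops included, and the job is handed in when it is done.

Besides the shell and the picture viewer there is one more tool, called after "Request:" as a command line: name --argument value ..., lists and objects as JSON in quotes. apply_moves: Moves the arm, as the interface text tells. Its arguments: {"type":"object","properties":{"increments":{"type":"string"},"force":{"type":"number"}},"required":["increments"]}

```bash
mkdir -p pics
python3 - <<'E'
from plant import status, imaging, r
import cv2
s=status.get_state();print(s)
for n in ("top","scene","wrist"):
    print(n,imaging.get_calibration(n)); cv2.imwrite(f"pics/{n}0.png",imaging.camera(n))
E
```

```text
{'clock': 0.0, 'joint_pos': array([ 9.85901322e-01,  2.21218869e-01,  1.52762833e+00,  2.43026391e-06,
        1.39470713e+00, -1.26132386e-01]), 'dq': array([ 0.00084661, -0.00129647, -0.00035373,  0.00149252, -0.00033823,
       -0.00063292]), 'tau': array([-6.10307434e-04, -4.96912658e+01, -3.89375460e+01, -4.46291215e-04,
        1.15582970e-02, -1.39425632e-05]), 'ee_pos': array([0.27645328, 0.55984901, 0.23019463]), 'tool_rot': array([ 2.27375180e-01,  9.73806739e-01, -9.19086989e-04, -3.42523296e-04]), 'wrist_force': array([-0.66790905, -0.67762215,  0.81263416]), 'ft_torque': array([-0.03001342, -0.03276883,  0.01425808]), 'finger_force': 0.0, 'width': 0.08567197841369188}
top {'fovy': 52.60565999350595, 'cx': 323.4044834667551, 'cy': 199.04445766977855, 'position': array([ 0.40310362, -0.0095644 ,  1.33154546]), 'orientation': array([ 0.02195313, -0.02699003, -0.70472736,  0.70862469])}
scene {'fovy': 45.66278153106559, 'cx': 322.8267535451543, 'cy': 201.4330884284034, 'position': array([ 1.40551338, -0.52062411,  1.06655583]), 'orientation': array([0.35092078, 0.20393185, 0.4411975 , 0.8003819 ])}
wrist {'fovy': 60.488892418064104, 'cx': 311.6110344909732, 'cy': 203.67033485878122, 'position': array([0.20361891, 0.59550998, 0.37237015]), 'orientation': array([-0.13718297, -0.08398231,  0.52117305,  0.83815658])}
```

View pics/top0.png

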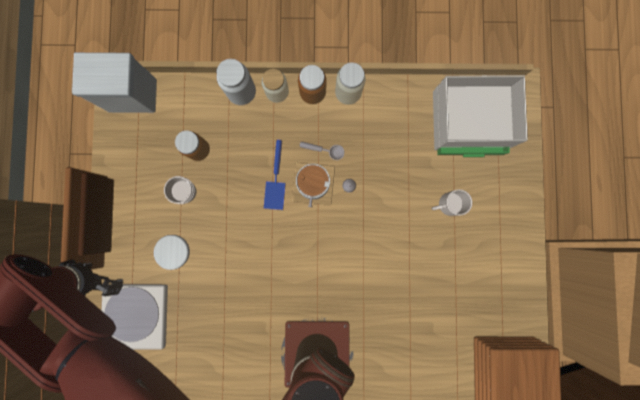

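View pics/scene0.png

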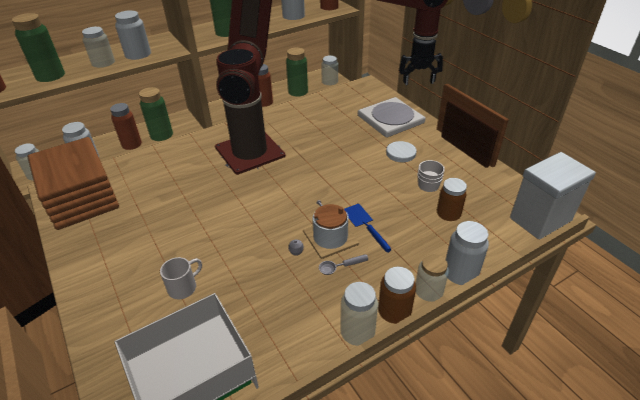

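The top view shows the canister near (313,181), the pin head near (310,205), a light notch near (327,184), the infuser at (349,185), the spoon at (320,148) and the spatula at (275,180). Next I'll enlarge it.

```bash
cat > h.py <<'E'
import numpy as np, cv2
from scipy.spatial.transform import Rotation as R
from plant import status, imaging, r
def px2w(c,u,v,z):
    f=200/np.tan(np.radians(c["fovy"])/2)
    d=R.from_quat(c["orientation"]).apply([(u-c["cx"])/f,-(v-c["cy"])/f,-1])
    return c["position"]+d*(z-c["position"][2])/d[2]
def w2px(c,p):
    f=200/np.tan(np.radians(c["fovy"])/2)
    q=R.from_quat(c["orientation"]).inv().apply(np.array(p)-c["position"])
    return c["cx"]-f*q[0]/q[2], c["cy"]+f*q[1]/q[2]
E
python3 - <<'E'
from h import *
c=imaging.get_calibration("top")
for n,u,v,z in [("can",313,181,.0985),("head",310,205,.086),("notch",327,184,.0985),("infuser",349,185,.03),("spoonbowl",336,152,0.01)]: print(n,px2w(c,u,v,z).round(3))
a=cv2.imread("pics/top0.png")[156:216,275:365]; b=cv2.imread("pics/scene0.png")[190:260,290:395]
a=cv2.resize(a,(450,300),interpolation=3);b=cv2.resize(b,(450,300),interpolation=3)
cv2.imwrite("pics/c.png",np.vstack([a,b]))
E
```

```text
can [0.544 0.014 0.099]
head [0.471 0.023 0.086]
notch [ 0.535 -0.029  0.099]
infuser [ 0.539 -0.101  0.03 ]
spoonbowl [ 0.651 -0.06   0.01 ]
```

View pics/c.png

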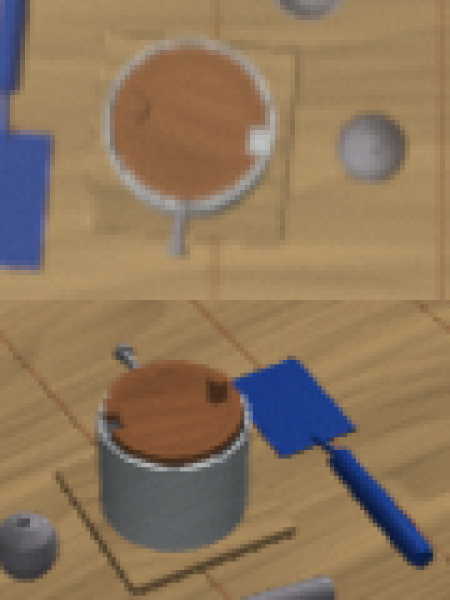

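The lid centre is at about (0.544, 0.014). The notch is at about 256° and the pin at about 175°, so the lid needs about 81° clockwise. I'll move over it with the fingers closed and look again from close by.

Request:
apply_moves --increments "-0.035 -0.029 0 0 0 0 0.0; -0.035 -0.029 0 0 0 0 0.0; -0.035 -0.029 0 0 0 0 0.0; -0.035 -0.029 0 0 0 0 0.0; -0.035 -0.029 0 0 0 0 0.0; -0.035 -0.029 0 0 0 0 0.0; -0.035 -0.029 0 0 0 0 0.0; -0.035 -0.029 0 0 0 0 0.0; -0.035 -0.029 0 0 0 0 0.0; -0.035 -0.029 0 0 0 0 0.0; -0.035 -0.029 0 0 0 0 0.0; -0.035 -0.029 0 0 0 0 0.0" --force 20

```text
clock: 1.65
ee_pos: [0.4995, 0.0609, 0.2311]
tool_rot: [0.227, 0.974, 0.0, -0.0]
wrist_force: [0.3, 0.8, 0.1]
width: -0.0002
finger_force: 0.0
```

Request:
apply_moves --increments "0 0 0 0 0 -0.1 0; 0 0 0 0 0 -0.1 0; 0 0 0 0 0 0 0; 0 0 0 0 0 0 0"

```text
clock: 2.15
ee_pos: [0.4991, 0.0625, 0.2312]
tool_rot: [0.13, 0.992, -0.0, -0.0]
wrist_force: [-0.4, 0.1, 0.7]
width: -0.0
finger_force: 0.0
```

Run:
```python
from h import *
c=imaging.get_calibration("wrist"); im=imaging.camera("wrist"); cv2.imwrite("pics/w1.png",im)
s=status.get_state();print(s["ee_pos"],R.from_quat(s["tool_rot"]).as_matrix().round(3),s["width"],s["wrist_force"],s["clock"])
print(c); print(px2w(c,320,200,.0985), w2px(c,[.544,.014,.0985]), w2px(c,s["ee_pos"]))
```

```text
[0.4991342  0.06250281 0.23122653] [[-0.966  0.257 -0.   ]
 [ 0.257  0.966 -0.   ]
 [ 0.    -0.    -1.   ]] 0.00011727698489984715 [-0.41851197 -0.44129403  0.46661693] 2.2
{'fovy': 60.488892418064104, 'cx': 311.6110344909732, 'cy': 203.67033485878122, 'position': array([0.42042519, 0.08270606, 0.37324088]), 'orientation': array([-0.12763463, -0.0977906 ,  0.60148803,  0.78253342])}
[0.50791873 0.06657579 0.0985    ] (np.float64(272.7336190697842), np.float64(251.9500904339231)) (np.float64(313.31821118140226), np.float64(272.0367227063972))
```

View pics/w1.png

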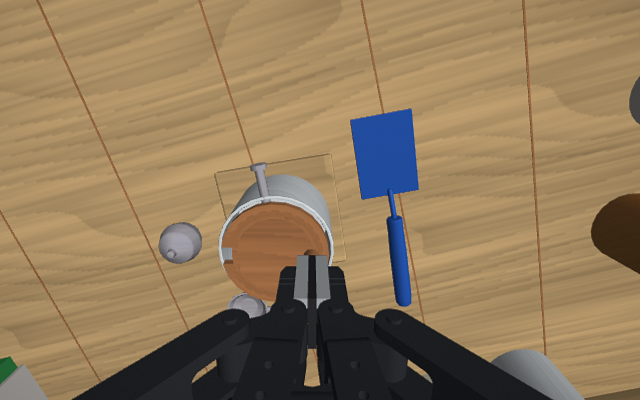

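The wrist picture shows the notch at (227,254), the pin root at (266,199), the pin head at (259,166), and the post hidden by the fingers. I'll shift forward so the lid clears the fingers.

Request:
apply_moves --increments "-0.035 0 0 0 0 0 0; -0.035 0 0 0 0 0 0; -0.02 0 0 0 0 0 0; 0 0 0 0 0 0 0; 0 0 0 0 0 0 0"

```text
clock: 2.82
ee_pos: [0.5855, 0.0397, 0.231]
tool_rot: [0.129, 0.992, 0.0, -0.001]
wrist_force: [-0.1, 0.3, -0.2]
width: 0.0003
finger_force: 0.0
```

Run:
```python
from h import *
c=imaging.get_calibration("wrist"); im=imaging.camera("wrist"); 
s=status.get_state();print(s["ee_pos"],s["clock"])
u,v=map(int,w2px(c,[.544,.014,.0985])); print(u,v)
x0,y0=u-100,max(0,v-90); np.save("c2.npy",c,allow_pickle=True); cv2.imwrite("pics/w2.png",im)
print(x0,y0); cv2.imwrite("pics/w2c.png",cv2.resize(im[y0:y0+150,x0:x0+200],(800,600),interpolation=3))
```

```text
[0.58547575 0.03970677 0.23117779] 2.875
268 151
168 61
```

View pics/w2c.png

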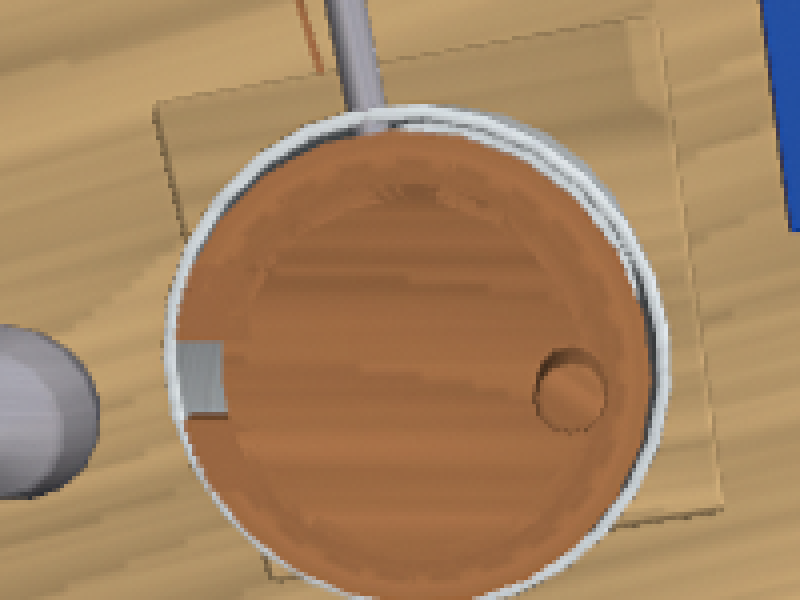

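The close view shows the notch's inner edge at crop (226,378), the post top at (571,397), the pin entering the wall at (370,118), and a second point on the pin at (347,5).

Run:
```python
from h import *
c=np.load("c2.npy",allow_pickle=True).item()
P=lambda u,v,z: px2w(c,(u+.5)/4-.5+168,(v+.5)/4-.5+61,z)
n=P(226,378,.0985);p=P(571,397,.1185);a=P(371,118,.09);b=P(347,5,.09)
print("notch in",n,"post",p,"dist",np.hypot(*(n-p)[:2]))
ce=n+(p-n)*38/70; print("centre",ce)
# lid edge circle
E=np.array([P(*q,.0985)[:2] for q in [(177,378),(650,380),(400,131),(270,185),(590,210),(590,520)]])
from scipy.optimize import least_squares
o=least_squares(lambda k:np.hypot(*(E-k[:2]).T)-.048,[.544,.014]);print("circ",o.x,o.fun.round(4))
ang=lambda d:np.degrees(np.arctan2(d[1],d[0]))
print("post ang",ang(p-ce),ang(p[:2]-o.x),"notch",ang(n[:2]-o.x),"pin", ang(a[:2]-o.x),ang(b[:2]-o.x),ang(b-a))
```

```text
notch in [ 0.53760753 -0.02145019  0.0985    ] post [0.55532624 0.04586304 0.1185    ] dist 0.0696062035212251
centre [0.54722626 0.01509128 0.10935714]
circ [0.54775197 0.01497827] [-0.0003 -0.0004 -0.0001 -0.0018  0.0006 -0.0019]
post ang 75.25268782600489 76.22056369418527 notch -105.56123100190291 pin 173.61259601882622 174.06995016905967 175.18468124739695
```

Request:
apply_moves --increments "0.03 -0.001 0 0 0 0 0; 0.0305 -0.001 0 0 0 0 0; 0 0 0.04 0 0 0 0; 0 0 0.04 0 0 0 0; 0 0 0.03 0 0 0 0; 0 0 0.017 0 0 0 0; 0 0 0 0 0 0 0; 0 0 0 0 0 0 0"

```text
clock: 3.88
ee_pos: [0.5282, 0.0529, 0.1058]
tool_rot: [0.129, 0.992, 0.0, 0.001]
wrist_force: [0.3, 1.1, 0.5]
width: 0.0002
finger_force: 0.0
```

Request:
apply_moves --increments "-0.004 0 0 0 0 0 0; -0.004 0 0 0 0 0 0; -0.004 0 0 0 0 0 0; -0.0034 0.0017 0 0 0 0.105 0; -0.0034 0.0017 0 0 0 0.105 0; -0.0034 0.0017 0 0 0 0.105 0; 0 0 0 0 0 0 0; 0 0 0 0 0 0 0"

```text
clock: 4.88
ee_pos: [0.5502, 0.0509, 0.1043]
tool_rot: [0.282, 0.959, 0.0, -0.0]
wrist_force: [-0.4, -0.4, 0.9]
width: -0.0
finger_force: 0.6
```

Run:
```python
from h import *
c=imaging.get_calibration("wrist"); im=imaging.camera("wrist"); 
s=status.get_state();print(s["ee_pos"],s["clock"],s["wrist_force"])
np.save("c3.npy",c,allow_pickle=True); cv2.imwrite("pics/w3.png",im)
```

```text
[0.55014395 0.05087383 0.10427805] 4.925 [-0.62709035  1.80876462  1.10020615]
```

View pics/w3.png

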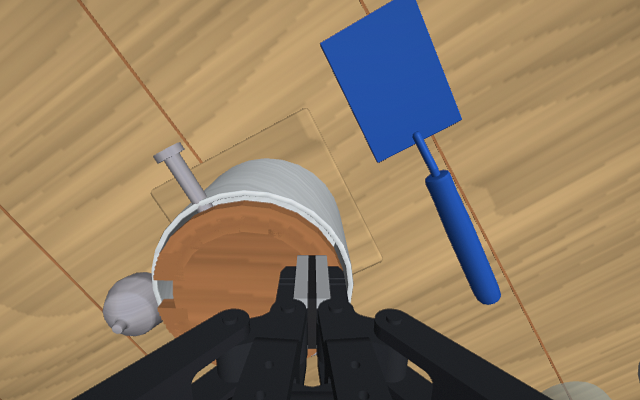

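The notch's inner edge is at (172,290), close to the infuser at (137,304). I'll check how far the lid has turned.

Run:
```python
from h import *
c=np.load("c3.npy",allow_pickle=True).item()
C=np.array([.5474,.015])
ang=lambda d:np.degrees(np.arctan2(d[1],d[0]))
n=px2w(c,173,290,.0985)[:2]; print(ang(n-C),np.hypot(*(n-C)))
for u,v in [(203,203),(171,150)]: print(ang(px2w(c,u,v,.09)[:2]-C))
s=status.get_state(); d=s["ee_pos"][:2]-C; y=R.from_quat(s["tool_rot"]).as_matrix()[:2,1]; print("finger ang",ang(d),"tool y ang",ang(y), "d",d@R.from_quat(s["tool_rot"]).as_matrix()[:2,0], d@y)
```

```text
-127.92889401865631 0.0378495765179579
171.79498262858377
172.0607639459181
finger ang 85.62601828557912 tool y ang 57.21845451135411 d 0.017116479943934705 0.03164628126808994
```

Request:
apply_moves --increments "-0.0034 0.0017 0 0 0 0.105 0; -0.0034 0.0017 0 0 0 0.105 0; -0.0034 0.0017 0 0 0 0.105 0; -0.0034 0.0017 0 0 0 0.105 0; -0.0034 0.0017 0 0 0 0.105 0; -0.0034 0.0017 0 0 0 0.105 0; -0.0034 0.0017 0 0 0 0.105 0; -0.0034 0.0017 0 0 0 0.105 0; 0 0 0 0 0 0 0; 0 0 0 0 0 0 0"

```text
clock: 6.18
ee_pos: [0.5764, 0.0374, 0.1043]
tool_rot: [0.649, 0.761, 0.0, 0.0]
wrist_force: [-0.8, 1.5, 0.5]
width: -0.0002
finger_force: 0.9
```

Run:
```python
from h import *
c=imaging.get_calibration("wrist"); im=imaging.camera("wrist"); 
s=status.get_state();print(s["ee_pos"],s["clock"],s["wrist_force"])
np.save("c4.npy",c,allow_pickle=True); cv2.imwrite("pics/w4.png",im)
u,v=map(int,w2px(c,[.5474,.015,.0985])); x0,y0=u-130,v-120;print(u,v,x0,y0)
cv2.imwrite("pics/w4c.png",cv2.resize(im[y0:y0+150,x0:x0+200],(800,600),interpolation=3))
T=R.from_quat(s["tool_rot"]).as_matrix()[:2]; d=s["ee_pos"][:2]-[.5474,.015]; print(d@T[:,0],d@T[:,1],np.degrees(np.arctan2(T[1,1],T[0,1])))
```

```text
[0.57635931 0.03741614 0.10429998] 6.225 [0.33274589 2.1362698  0.61213875]
247 296 117 176
0.017548341869444796 0.03214312179414502 9.109824979069366
```

View pics/w4c.png

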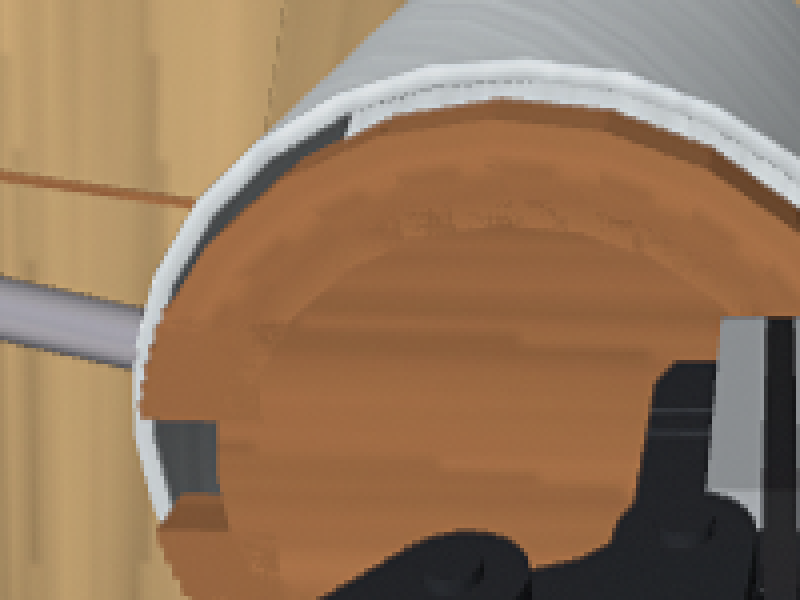

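The crop shows the notch's inner edge running from (217,421) to (228,530). The pin meets the wall at (138,338), and the finger is against the post at right.

Run:
```python
from h import *
c=np.load("c4.npy",allow_pickle=True).item()
C=np.array([.5474,.015])
P=lambda u,v,z: px2w(c,(u+.5)/4-.5+117,(v+.5)/4-.5+176,z)[:2]
ang=lambda d:np.degrees(np.arctan2(d[1],d[0]))%360
for q in [(217,421),(228,530),(222,476)]: n=P(*q,.0985)-C; print(ang(n),np.hypot(*n))
for z in (.09,.086): print(ang(P(138,338,z)-C),ang(P(2,308,z)-C),ang(P(2,308,z)-P(138,338,z)))
```

```text
175.7631242515011 0.03794859619597277
199.64130541255693 0.038218006100287166
187.6817418491757 0.037327434626657094
171.53339341664676 172.347172476164 174.81703975339556
174.3879187927866 174.49415045930272 174.8170397533956
```

Request:
apply_moves --increments "-0.0034 0.0017 0 0 0 0.105 0; -0.0029 0.0014 0 0 0 0.087 0; -0.0013 0.0007 0 0 0 0.042 0; 0 0 0 0 0 0 0; 0 0 0 0 0 0 0"

```text
clock: 6.85
ee_pos: [0.5808, 0.0302, 0.1043]
tool_rot: [0.733, 0.68, 0.0, 0.0]
wrist_force: [0.4, 2.1, 0.2]
width: 0.0001
finger_force: 1.1
```

Request:
apply_moves --increments "0.008 0 0 0 0 0 0; 0.006 0 0 0 0 0 0; 0 0 -0.04 0 0 0 0; 0 0 -0.06 0 0 0 0; -0.03 0.01 -0.03 0 0 0 0; -0.03 0.01 0 0 0 0 0; -0.03 0.01 0 0 0 0 0; 0 0 0 0 0 0 0; 0 0 0 0 0 0 0"

```text
clock: 7.98
ee_pos: [0.6046, -0.0474, 0.234]
tool_rot: [0.734, 0.679, -0.0, -0.0]
wrist_force: [-0.1, 0.9, -0.2]
width: -0.0002
finger_force: 0.0
```

Run:
```python
from h import *
c=imaging.get_calibration("wrist"); im=imaging.camera("wrist"); 
s=status.get_state();print(s["ee_pos"],s["clock"],s["wrist_force"])
np.save("c5.npy",c,allow_pickle=True); cv2.imwrite("pics/w5.png",im)
u,v=map(int,w2px(c,[.5474,.015,.0985])); x0,y0=max(0,u-100),max(0,v-75);print(u,v,x0,y0)
cv2.imwrite("pics/w5c.png",cv2.resize(im[y0:y0+150,x0:x0+200],(800,600),interpolation=3))
```

```text
[ 0.60460301 -0.0470614   0.23405087] 8.025 [-0.04367153  0.15455943  0.1658935 ]
232 119 132 44
```

View pics/w5c.png

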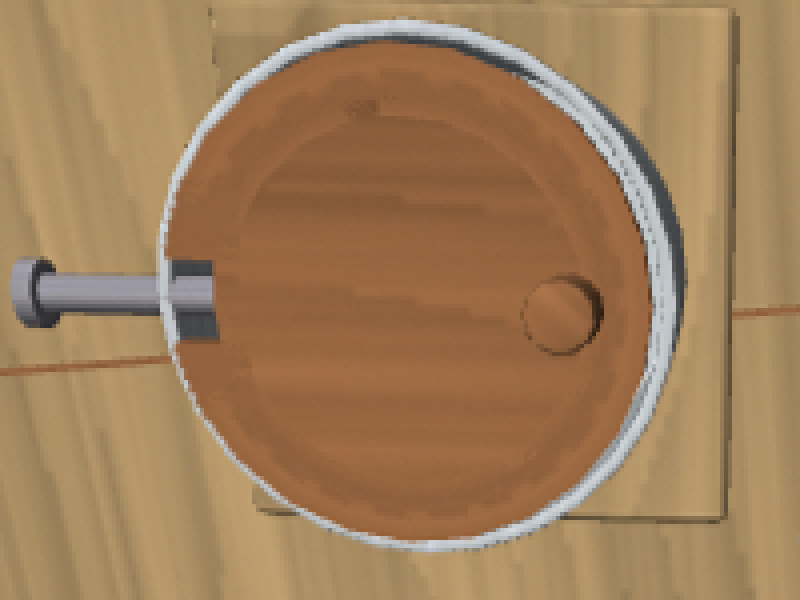

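The pin now shows inside the notch. The notch's inner corners are at (215,261) and (219,341), and the pin edges at x=212 are 274 and 310. I'll compute the residual.

Run:
```python
from h import *
c=np.load("c5.npy",allow_pickle=True).item()
P=lambda u,v,z: px2w(c,(u+.5)/4-.5+132,(v+.5)/4-.5+44,z)[:2]
ang=lambda d:np.degrees(np.arctan2(d[1],d[0]))%360
from scipy.optimize import least_squares
E=np.array([P(*q,.0985) for q in [(165,250),(170,350),(420,541),(390,40),(651,310),(250,80),(560,105)]])
o=least_squares(lambda k:np.hypot(*(E-k).T)-.048,[.547,.015]);print(o.x,o.fun.round(4))
for C in (np.array([.5474,.015]),o.x):
  n=P(217,301,.0985); p=P(562,315,.1185)
  print("notch",ang(n-C),"post",ang(p-C), "np",ang(n-p),"pin in",ang(P(212,292,.086)-C),"root",ang(P(160,293,.086)-C),"out",ang(P(55,293,.086)-C),ang(P(55,293,.086)-P(212,292.5,.086)))
s=status.get_state();T=R.from_quat(s["tool_rot"]).as_matrix();print(T.round(3))
C=np.array([.5474,.015])
for t in [np.array([*C,.105])]: print(T.T@(t-s["ee_pos"]))
```

```text
[0.54761384 0.01510763] [-0.0006  0.0006  0.0003 -0.0002  0.0002  0.0006  0.0003]
notch 174.7346115620084 post 355.073435321962 np 174.8942865820948 pin in 173.7810741934246 root 174.3654873201241 out 174.72526918396164 175.78752563018588
notch 174.92931286428757 post 354.8545286390555 np 174.8942865820948 pin in 173.9560419894832 root 174.5031052643136 out 174.82224901403347 175.78752563018588
[[ 0.076  0.997 -0.001]
 [ 0.997 -0.076  0.   ]
 [ 0.    -0.001 -1.   ]]
[ 0.05747881 -0.06168552  0.12910852]
```

The lid is aligned to within about 0.7°. Next I press it down, slightly off-centre and away from the post.

Request:
apply_moves --increments "0.029 -0.037 0 0 0 0 0; 0.0285 -0.037 0 0 0 0 0; 0 0 0.05 0 0 0 0; 0 0 0.05 0 0 0 0; 0 0 0.025 0 0 0 0; 0 0 0.004 0 0 0 0; 0 0 0 0 0 0 0; 0 0 0 0 0 0 0"

```text
clock: 9.02
ee_pos: [0.5368, 0.0151, 0.1071]
tool_rot: [0.734, 0.679, 0.001, 0.001]
wrist_force: [-0.2, 0.3, 0.5]
width: 0.0004
finger_force: 0.0
```

Request:
apply_moves --increments "0 0 0.002 0 0 0 0; 0 0 0.002 0 0 0 0; 0 0 0.0015 0 0 0 0; 0 0 0.0015 0 0 0 0; 0 0 0.001 0 0 0 0; 0 0 0 0 0 0 0"

```text
clock: 9.78
ee_pos: [0.5355, 0.015, 0.0975]
tool_rot: [0.734, 0.679, -0.0, -0.0]
wrist_force: [-2.4, 0.1, 4.6]
width: -0.0003
finger_force: 2.3
```

Request:
apply_moves --increments "0 0 0.0015 0 0 0 0; 0 0 0.0015 0 0 0 0; 0 0 0.0015 0 0 0 0; 0 0 0.001 0 0 0 0; 0 0 0 0 0 0 0; 0 0 0 0 0 0 0"

```text
clock: 10.52
ee_pos: [0.5355, 0.015, 0.0917]
tool_rot: [0.734, 0.679, -0.0, -0.0]
wrist_force: [-2.6, -0.3, 4.0]
width: -0.0001
finger_force: 1.8
```

It passed the pin's stop height at about 5 N, so the notch fits over the pin. I'll continue to the end stop.

Request:
apply_moves --increments "0 0 0.001 0 0 0 0; 0 0 0.0005 0 0 0 0; 0 0 0.0005 0 0 0 0; 0 0 0 0 0 0 0; 0 0 0 0 0 0 0"

```text
clock: 11.15
ee_pos: [0.5355, 0.015, 0.09]
tool_rot: [0.734, 0.679, -0.0, 0.0]
wrist_force: [-2.7, -0.8, 5.4]
width: -0.0001
finger_force: 3.0
```

Request:
apply_moves --increments "0 0 0.0005 0 0 0 0; 0 0 0 0 0 0 0; 0 0 0 0 0 0 0"

```text
clock: 11.52
ee_pos: [0.5355, 0.015, 0.0899]
tool_rot: [0.734, 0.679, -0.0, 0.0]
wrist_force: [-4.9, -1.0, 9.3]
width: 0.0001
finger_force: 4.5
```

Request:
apply_moves --increments "0 0 0.0005 0 0 0 0; 0 0 0 0 0 0 0; 0 0 0 0 0 0 0"

```text
clock: 11.9
ee_pos: [0.5356, 0.015, 0.0898]
tool_rot: [0.734, 0.679, -0.0, 0.0]
wrist_force: [-6.5, -0.7, 12.2]
width: 0.0002
finger_force: 6.0
```

The force climbs with no further movement, so the lid is seated. I'll retreat straight up and check.

Request:
apply_moves --increments "0 0 -0.002 0 0 0 0; 0 0 -0.01 0 0 0 0; 0 0 -0.04 0 0 0 0; 0 0 -0.05 0 0 0 0; 0 0 -0.04 0 0 0 0; -0.028 0.037 0 0 0 0 0; -0.028 0.037 0 0 0 0 0; 0 0 0 0 0 0 0; 0 0 0 0 0 0 0"

```text
clock: 13.02
ee_pos: [0.6045, -0.0462, 0.2303]
tool_rot: [0.734, 0.679, -0.0, -0.001]
wrist_force: [-0.8, -0.1, -0.5]
width: 0.0002
finger_force: 0.0
```

Run:
```python
from h import *
c=imaging.get_calibration("wrist"); im=imaging.camera("wrist")
s=status.get_state();print(s["ee_pos"],s["clock"],s["wrist_force"])
cv2.imwrite("pics/w6.png",im)
cv2.imwrite("pics/w6c.png",cv2.resize(im[30:230,60:340],(784,560),interpolation=3))
```

```text
[ 0.60431035 -0.0458301   0.23055186] 13.075 [-0.80586801  0.42773391  0.05233504]
```

View pics/w6c.png

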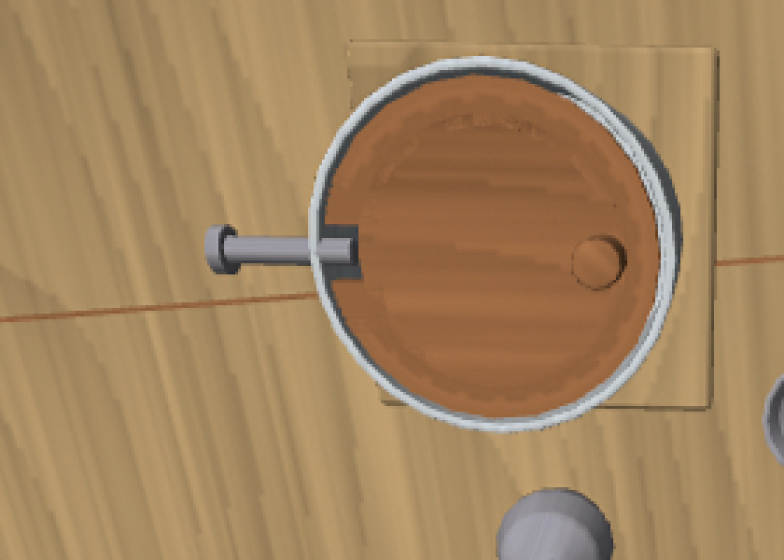

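The pin sits centred in the notch at crop (345,251), the lid is flush inside the rim with an even ring around it, and the infuser and spoon haven't moved. I'm handing the job in.

```bash
python3 -c "
from plant import r
print(r.close_job())"
```

```text
the job is handed in; nothing more can be done
None
```

The lid's notch is over the pin and the lid is pressed fully home, flush with the rim; the arm finished clear of everything, and the job was handed in at about 13 s.

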